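Shut the block heater's lid and start it

ROBOT

A 6-joint arm with a two-finger parallel gripper is mounted at the origin on the work surface. World frame = base frame: x ahead of the robot, y to its left, z up, the work surface at z = 0. Lengths are in mm, angles in degrees, forces in N, time in s.
With the tool pointing down it reaches from about 350 to 850 mm from the base axis. Payload 8.1 kg.
Tool frame: the origin (TCP) lies midway between the tips of the shut fingers; the grasp point (between the pads) lies 19 mm behind it; z points along the fingers, y is the line along which they close (so a half turn about z gives the same grasp; the last joint's range is limited). The gripper opens to 85 mm and grips with 20 to 120 N. Pads are 22 mm wide; open, the fingers measure 114 mm over their backs; the gripper's body (76 mm by 85 mm) begins 54 mm behind the grasp point. The pads swing forward as they close: fully open they stand 13 mm farther back than shut.
Start: joints at [69.706, 7.471, 85.268, -0, 87.261, -4.893], TCP at [159.323, 578.465, 201.092] pointing down, gripper open.
Joint ranges: [-169.43, 169.43], [-51.17, 129.36], [1.28, 143.12], [-76.62, 256.62], [0, 156.53], [-152.29, 152.29]. Speed limits (degrees/s): [136.94, 136.94, 159.86, 180, 180, 180].

INTERFACE

Orientations are given as [roll, pitch, yaw] about the fixed x, y, z axes, in that order (R = Rz(yaw) Ry(pitch) Rx(roll)).
In Python, from bench import sense, snapshot, order, finder gives the robot as it stands.
- The arm moves only by the tool send_rows, never from a script. Its argument "steps" is a list of rows, each a list of 2 entries, a list of its own where there are three numbers: the shift along the world's x, y, z in units of 30 mm (1.0 is 30 mm), then the turn, a rotation vector about the world's x, y, z in rad. In form: [[[dx, dy, dz], [wx, wy, wz]], ...]. A call has 1 to 10 rows; each row is the pose to reach, as a shift and turn from the pose commanded when the call began; what a row does not reach only later rows make up. A row lasts 1/8 s, in which the tool goes at most 62.5 mm and 10.7 degrees, less where a joint would pass 70% of its speed; a pose out of reach is approached as far as the arm can. A call with a gripper value outside its range is refused whole. "fingers" is the closure, from 0 (fully open) to 1 (shut), set as the call begins (left out, the last holds). The fingers move at their own pace and stop on an object; "squeeze" is the grip in N (left out, the last holds). Time passes only in rows, so rows that repeat a pose let the fingers close. It gives the time, the measured TCP pose, the force, the opening and the grip force at its end, in the units of the state.
- sense(): the state, without advancing time (a new reading comes with each control period).
- snapshot(name): name is "side" or "top" or "wrist"; returns a dict with "img" (480x640x3 uint8, red, green, blue), "K" (3x3 intrinsics, pixels), "k1" (the pictures are not rectified: a ray, as slopes to the right and down, at radius r is drawn at 1 + k1 r^2 times it, then the intrinsics apply), "pose" (4x4, takes a point from camera to world coordinates). Camera axes: x right, y up, looking along -z (the intrinsics and any distortion apply to the point x, -y, -z); pixel columns grow to the right and rows downward; lengths in mm; the calibration is good to about 2 mm. A picture is of the moment at which its call begins. There is no depth.
- order.hand_in(): hands the job in; it is judged then, once.
Trained networks look in the newest picture that a camera, given by its name, has taken for a name from the list of things; names that differ only in an ending like _2 or _b are one class to them, and where a whole thing is asked for, a point or a joint stands for the part that bears it (a point fixed in the world has none). Each returns a list of dicts, best first, with "confidence" (0 to 1); they miss things now and then, are a little off and sometimes report something else, mostly with a low value. They report only what shows in the picture. A call takes as long as a camera call.
- finder.find_in(label, camera): "box" ([left, top, width, height] as shares, 0 to 1, of the picture: columns of its width, rows of its height, round what is visible of it).
- finder.trace(label, camera): "mask" (480x640 bool, what is visible of it) and "box" ([left, top, width, height] as shares, 0 to 1, of the picture: columns of its width, rows of its height, round what is visible of it).
- finder.pinpoint(label, camera): "at" ([column, row] as shares, 0 to 1, of the picture: columns of its width, rows of its height: a listed point, or the origin of a listed thing).
The state is a dict: "time": time; "joint_pos": joint angles; "qd": joint speeds; "joint_efforts": joint torques, N m; "tool_pos": TCP position; "tcp_rot": TCP orientation; "ft_force": force on the tool from outside, world axes, zero at the start; "wrist_torque": the same for the moment, N m; "finger_gap": finger opening in mm; "grip_force": force on a finger pad.
Only numpy, scipy, OpenCV 4.12 (cv2) and the standard library are available. Lean on these libraries where they do the work, as an engineer would, in place of code of your own. Each camera call takes 0.05 s, during which the arm holds its last target. There are 200 camera calls.

TASK

Push the open lid of the dry block heater fully shut with your fingertips from its outer side, without pinching it or reaching inside; then press the larger of the two round keys on the heater's front strip all the way down to start it, and let it come back up. Leave the smaller key, the tubes in the heater and the bottle, beaker and jar beside it alone.

Things in the scene. Friction and masses are not known exactly. Their poses are not given: they have to be found in the camera images.
- heater: Dry block heater: white box fixed to the bench, 250 (x) by 230 (y) by 90 mm tall. Origin: centre of its underside; x points from its front (key side, towards the robot) to its back (hinge side), z up. Flat top deck at z = 90 mm; a grey aluminium block with six wells is let flush into the deck under the lid.
- hinge (a point): Centre of the lid's hinge line, on the deck at heater x = +95, y = 0, z = 90 mm. The hinge line runs along heater y.
- lid (a joint): Lid angle in rad: 0 = fully shut on the deck, grows as it opens upward (start 0.75 to 1.4, stop at 1.7). No handle, no catch. About 0.28 kg on a stiff hinge: it stays at any angle where it is left, and about 0.1 to 0.4 N m (1 to 4 N at 100 mm from the hinge) swings it shut. Shut, it clears the tubes; its top is then 125 mm above the bench, its front edge at heater x = -50 mm.
- lid_top (a point): Point on the lid's flat outer top, on its centre line, 110 mm from the hinge line. The lid is a grey plastic cover, 145 mm from hinge to front edge, 190 mm wide, 35 mm tall, open underneath, walls 6 mm, lined white inside (lid_c4 to lid_c7: not to be touched); its outer top lies 35 mm from the plane through hinge line and lower rim. z: the lid's outward normal; x: from front edge to hinge.
- start_key_top (a point): Centre of the top face of the START key: the LARGER round black key (30 mm diameter) in a grey housing, on the deck's front strip at heater x = -93 mm and y = +55 or -55 mm (either side), pressed straight down.
- start_key (a joint): Travel of the start key in m: 0 = up, 0.006 = fully down; springs back. Fully down takes about 4 N.
- small_key_top (a point): Centre of the top face of the SMALLER round black key (16 mm diameter), in the same kind of housing, at the other side of the front strip, 110 mm from the start key. To be left alone.
- small_key (a joint): Travel of the small key in m: 0 = up, 0.006 = fully down (about 4 N).
- tube0: Loose capped test tube, 13 mm diameter, 60 mm tall, white cap 15 mm, standing in a well of the heater with 20 mm above the deck. Origin: centre of its underside, 50 mm above the bench.
- tube1: Loose capped test tube, 13 mm diameter, 60 mm tall, white cap 15 mm, standing in a well of the heater with 20 mm above the deck. Origin: centre of its underside, 50 mm above the bench.
- tube2: Loose capped test tube, 13 mm diameter, 60 mm tall, white cap 15 mm, standing in a well of the heater with 20 mm above the deck. Origin: centre of its underside, 50 mm above the bench.
- bottle: Loose amber bottle, 60 mm diameter, 130 mm tall, standing beside the heater. Origin: centre of its underside.
- beaker: Loose open glass beaker, 72 mm diameter, 90 mm tall, standing beside the heater. Origin: centre of its underside.
- jar: Loose white jar with black cap, 54 mm diameter, 70 mm tall, standing beside the heater. Origin: centre of its underside.

How it is judged:
By the outcome, as a careful person would: the job done as asked, in the order asked, and still so for the second after the job is handed in, with the robot touching nothing.
It also fails if it takes over 48 s, if anything falls off the work surface, if the arm or the gripper's body presses on something with over 40 N, if the wrist force passes 120 N, or if a joint passes its speed limit or range.

## Working session

There is one attempt and no reset: what is moved stays moved. The work goes in short steps, Python scripts to look and compute and a tool call to move; the robot and the scene stay as the last step left them, time stands still between calls to the robot, and variables do not carry over. Pictures are saved under pics/ and viewed, at most 10 in all, crops included, and the job is handed in when it is done.

Besides the shell and the picture viewer there is one more tool, called as name(argument=value, ...) on one line, values as JSON. send_rows: Moves the arm, as the interface text tells. Its arguments: {"type":"object","properties":{"steps":{"type":"array"},"fingers":{"type":"number"},"squeeze":{"type":"number"}},"required":["steps"]}

```bash
mkdir -p pics
cat > h.py <<'E'
import numpy as np, cv2
from bench import sense, snapshot, order, finder
def ray(s,px):
    K=s["K"];k1=s["k1"];d=np.array([(px[0]-K[0,2])/K[0,0],(px[1]-K[1,2])/K[1,1]]);u=d.copy()
    for _ in range(20): u=d/(1+k1*(u@u))
    P=np.array(s["pose"]);return P[:3,3],P[:3,:3]@np.array([u[0],-u[1],-1.])
def onz(s,px,z):
    o,d=ray(s,px);return o+d*(z-o[2])/d[2]
def proj(s,p):
    P=np.array(s["pose"]);c=P[:3,:3].T@(np.asarray(p,float)-P[:3,3]);u=np.array([c[0],-c[1]])/-c[2]
    u=u*(1+s["k1"]*(u@u));K=s["K"];return np.array([K[0,0]*u[0]+K[0,2],K[1,1]*u[1]+K[1,2]])
def tri(s1,p1,s2,p2):
    A=np.zeros((3,3));b=np.zeros(3)
    for s,p in((s1,p1),(s2,p2)):
        o,d=ray(s,p);d=d/np.linalg.norm(d);M=np.eye(3)-np.outer(d,d);A+=M;b+=M@o
    return np.linalg.solve(A,b)
E
python3 - <<'E'
from h import *
np.set_printoptions(precision=1,suppress=True)
S={}
for c in("top","side"):
    S[c]=snapshot(c);cv2.imwrite(f"pics/{c}0.png",S[c]["img"][...,::-1])
    print(c,S[c]["pose"][:3,3])
for l in("heater","hinge","lid_top","start_key_top","small_key_top","bottle","beaker","jar"):
    q={}
    for c in S:
        r=finder.pinpoint(l,c)
        for x in r[:2]: print(l,c,np.array(x["at"])*[640,480],round(x["confidence"],2))
        if r:q[c]=np.array(r[0]["at"])*[640,480]
    if len(q)==2:print("   tri",tri(S["top"],q["top"],S["side"],q["side"]))
print(sense())
E
```

```text
top [ 489.6   47.6 1008.5]
side [ 171.2 -339.9  658.8]
heater top [339.2 261.8] 0.77
heater side [321.6 294.2] 0.86
   tri [534.2  25.3  10.8]
hinge top [355.  201.7] 0.61
hinge side [375.7 242.6] 0.7
   tri [631.8  -0.8  87.6]
lid_top top [358.6 182.8] 0.61
lid_top top [242.4 179.8] 0.33
lid_top side [382.5 184.2] 0.77
   tri [639.2   1.8 207.4]
start_key_top top [292.2 303.3] 0.85
start_key_top side [256.1 253.1] 0.8
   tri [463.2 101.7 109.2]
small_key_top top [356.4 321.9] 0.49
small_key_top side [287.3 300.1] 0.46
small_key_top side [383.8 187.6] 0.31
   tri [435.8  -1.  107.1]
bottle top [437.6 311.7] 0.7
bottle side [363.8 396.2] 0.89
   tri [ 447.2 -150.5    4.8]
beaker top [244. 179.] 0.75
beaker top [359.1 181.7] 0.47
beaker side [319.4 210.9] 0.69
beaker side [341.3 293.9] 0.55
   tri [686.8 194.1   1.6]
jar top [238.1 238. ] 0.69
jar side [270.5 233.7] 0.79
   tri [574.1 206.8   3.8]
{'time': 0.9, 'joint_pos': array([69.7,  7.5, 85.3, -0. , 87.3, -4.9]), 'qd': array([-0.1,  0. , -0. ,  0.1, -0. , -0.1]), 'joint_efforts': array([ -0. , -56.9, -50.1,  -0. ,   0. ,  -0. ]), 'tool_pos': array([159.3, 578.5, 201.1]), 'tcp_rot': array([-180. ,    0. ,  164.6]), 'ft_force': array([-0. , -0.2,  0.6]), 'wrist_torque': array([ 0. ,  0. , -0.1]), 'grip_force': 0.0, 'finger_gap': 85.34823177643263}
```

View pics/top0.png

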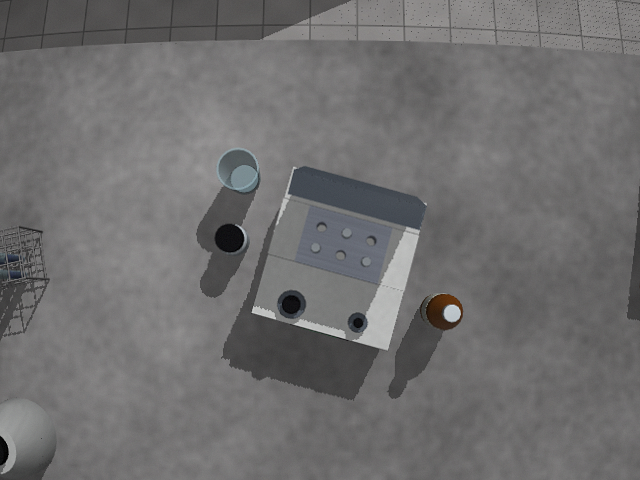

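View pics/side0.png

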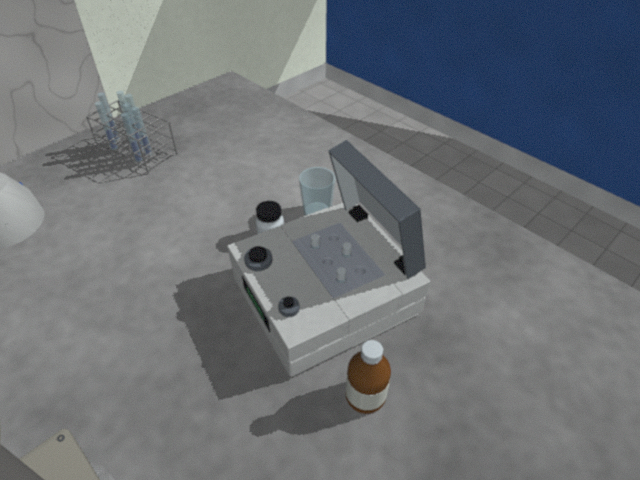

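The start key is the larger one, on the left (top image 292,303), and the small key is at (357,322). The lid is open at about 76° with its outer face at the back. The heater yaw is about -15°, and the tool is already aligned with it. I'll go over the top to behind the lid with the fingers shut, and check the lid angle on the way.

send_rows(steps=[[[1.2,-1.3,1.0],[0,0,0]],[[2.5,-2.8,2.2],[0,0,0]],[[3.8,-4.2,3.3],[0,0,0]],[[5.0,-5.6,3.5],[0,0,0]],[[6.3,-7.0,3.5],[0,0,0]],[[7.5,-8.4,3.5],[0,0,0]],[[8.8,-9.8,3.5],[0,0,0]],[[10.0,-11.2,3.5],[0,0,0]],[[11.2,-12.5,3.5],[0,0,0]],[[12.4,-13.9,3.5],[0,0,0]]], fingers=1)

```text
time: 2.15
tool_pos: [532.4, 160.1, 306.3]
tcp_rot: [180.0, 0.0, 164.6]
ft_force: [0.8, 0.3, 1.3]
finger_gap: 0.2
grip_force: 0.0
```

Run:
```python
from h import *
import cv2
from scipy.optimize import least_squares
np.set_printoptions(precision=2,suppress=True)
S=snapshot("side");im0={c:cv2.imread(f"pics/{c}0.png") for c in("top","side")}
T=snapshot("top");s={"top":T,"side":S}
yaw=np.radians(-14.9);R=np.array([[np.cos(yaw),-np.sin(yaw)],[np.sin(yaw),np.cos(yaw)]])
def pt(th,x,y,c=(539.3,26.3)):
    # x: along lid from hinge; on outer face
    hx=95-x*np.cos(th)+35*np.sin(th);hz=90+x*np.sin(th)+35*np.cos(th)
    return np.r_[R@[hx,y]+c,hz]
for th in(1.2,1.26,1.32,1.38):
    print(th,[proj(s[c],pt(th,145,y)) for c in("top","side") for y in(95,-95)],[proj(s["side"],pt(th,0,-95))])
for c in im0:
    im=im0[c]
    for th,col in((1.2,(0,0,255)),(1.32,(0,255,0))):
        q=[proj(s[c],pt(th,a,y)) for a,y in((0,95),(145,95),(145,-95),(0,-95))]
        cv2.polylines(im,[np.int32(np.round(q))],True,col,1)
w=[cv2.resize(im0["top"][140:270,240:450],(400,248)),cv2.resize(im0["side"][120:300,290:450],(400,450))]
cv2.imwrite("pics/fit.png",np.vstack([w[0],w[1][:350]]))
print(sense()["tool_pos"],sense()["time"])
```

```text
1.2 [array([289.32, 180.56]), array([422.64, 216.58]), array([336.24, 142.38]), array([409.33, 212.08])] [array([424.66, 265.41])]
1.26 [array([291.02, 174.3 ]), array([424.33, 210.3 ]), array([341.07, 140.34]), array([414.76, 209.39])] [array([424.82, 266.09])]
1.32 [array([292.75, 168.09]), array([425.96, 204.05]), array([345.88, 138.59]), array([420.11, 207.01])] [array([424.91, 266.8 ])]
1.38 [array([294.5 , 161.98]), array([427.51, 197.88]), array([350.64, 137.15]), array([425.35, 204.96])] [array([424.93, 267.56])]
[533.76 157.01 305.35] 2.25
```

View pics/fit.png

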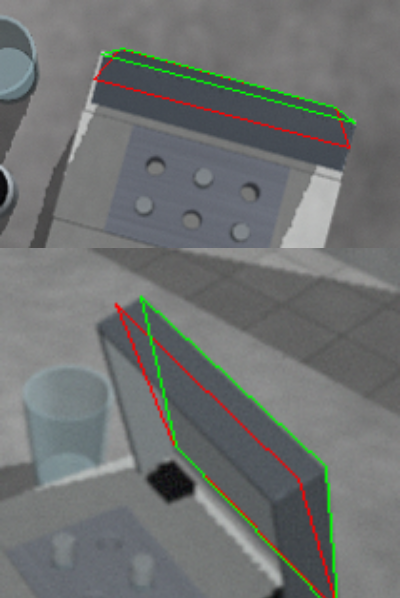

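The green overlay (θ = 1.32) sits on the lid's outer face in both views. Next I move over and down behind the lid.

send_rows(steps=[[[1.4,-1.5,0],[0,0,0]],[[2.8,-3.0,0],[0,0,0]],[[4.2,-4.5,0],[0,0,0]],[[5.3,-5.85,0],[0,0,0]],[[5.3,-5.85,0],[0,0,0]],[[5.3,-5.85,-1.5],[0,0,0]],[[5.3,-5.85,-2.8],[0,0,0]],[[5.3,-5.85,-3.4],[0,0,0]],[[5.3,-5.85,-3.4],[0,0,0]]])

```text
time: 3.38
tool_pos: [689.3, -13.1, 203.1]
tcp_rot: [-180.0, -0.1, 164.6]
ft_force: [-0.3, 0.6, 0.7]
finger_gap: -0.1
grip_force: 0.0
```

Run:
```python
import numpy as np
np.set_printoptions(precision=2,suppress=True)
# cmd now = (690.3,-14,204.1); x_rel path -> world shift units, corner 11 ahead of TCP
h=np.array([631.1,1.8]);e=np.array([.966,-.258]);c0=np.array([690.3,-14,204.1])
for th in (1.33,1.2,1.07,.94,.81,.68,.55,.42,.3,.2,.1,.05,0):
    x=-110*np.cos(th)+35*np.sin(th)+11;z=110*np.sin(th)+35*np.cos(th)
    print(th,(np.r_[h+e*x,90+z]-c0)/30)
```

```text
1.33 [-1.37  0.37  0.04]
1.2 [-1.85  0.49  0.04]
1.07 [-2.33  0.62 -0.03]
0.94 [-2.8   0.75 -0.15]
0.81 [-3.25  0.87 -0.34]
0.68 [-3.66  0.98 -0.59]
0.55 [-4.05  1.08 -0.89]
0.42 [-4.39  1.17 -1.24]
0.3 [-4.67  1.25 -1.61]
0.2 [-4.87  1.3  -1.93]
0.1 [-5.03  1.34 -2.28]
0.05 [-5.1   1.36 -2.45]
0 [-5.16  1.38 -2.64]
```

send_rows(steps=[[[-0.7,0.19,0.02],[0,0,0]],[[-1.2,0.32,0.04],[0,0,0]],[[-1.6,0.43,0.04],[0,0,0]],[[-1.85,0.49,0.04],[0,0,0]],[[-2.1,0.56,0.0],[0,0,0]],[[-2.33,0.62,-0.03],[0,0,0]],[[-2.57,0.69,-0.09],[0,0,0]],[[-2.8,0.75,-0.15],[0,0,0]],[[-3.03,0.81,-0.25],[0,0,0]],[[-3.25,0.87,-0.34],[0,0,0]]])

```text
time: 4.62
tool_pos: [593.3, 12.1, 195.1]
tcp_rot: [180.0, 0.1, 164.6]
ft_force: [1.2, -0.3, 3.2]
finger_gap: 0.2
grip_force: 1.3
```

Run:
```python
from h import *
s=snapshot("side");cv2.imwrite("pics/side1.png",s["img"][...,::-1])
```

```text
(no output)
```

View pics/side1.png

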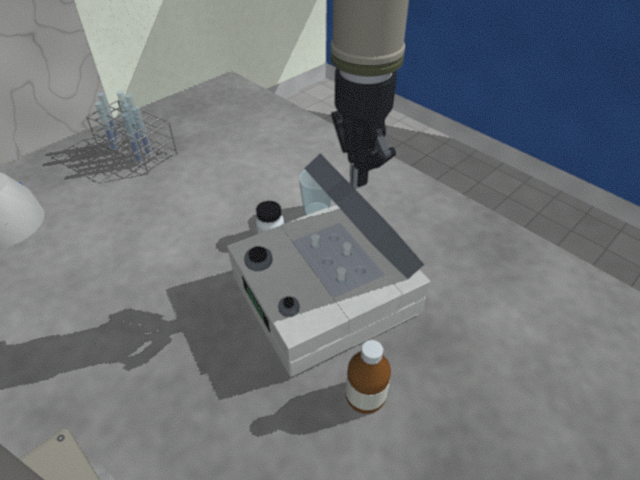

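The lid is following the fingertips (contact near 360,185), so I continue the arc.

send_rows(steps=[[[-0.21,0.06,-0.12],[0,0,0]],[[-0.41,0.11,-0.25],[0,0,0]],[[-0.6,0.16,-0.4],[0,0,0]],[[-0.8,0.21,-0.55],[0,0,0]],[[-0.97,0.26,-0.73],[0,0,0]],[[-1.14,0.3,-0.9],[0,0,0]],[[-1.28,0.34,-1.08],[0,0,0]],[[-1.42,0.38,-1.27],[0,0,0]],[[-1.52,0.41,-1.43],[0,0,0]],[[-1.62,0.43,-1.59],[0,0,0]]])

```text
time: 5.92
tool_pos: [544.0, 25.1, 145.8]
tcp_rot: [-180.0, -0.0, 164.6]
ft_force: [-1.1, 0.1, 1.9]
finger_gap: -0.0
grip_force: 0.9
```

send_rows(steps=[[[-0.08,0.02,-0.17],[0,0,0]],[[-0.16,0.04,-0.35],[0,0,0]],[[-0.2,0.05,-0.45],[0,0,0]],[[-0.23,0.06,-0.55],[0,0,0]],[[-0.26,0.07,-0.65],[0,0,0]],[[-0.28,0.08,-0.7],[0,0,0]],[[-0.28,0.08,-0.7],[0,0,0]]])

```text
time: 6.8
tool_pos: [535.7, 27.3, 124.9]
tcp_rot: [-180.0, -0.0, 164.6]
ft_force: [-0.1, -0.6, 0.1]
finger_gap: 0.1
grip_force: 0.0
```

send_rows(steps=[[[0,0,-0.04],[0,0,0]],[[0,0,-0.08],[0,0,0]],[[0,0,-0.1],[0,0,0]],[[0,0,-0.1],[0,0,0]]])

```text
time: 7.3
tool_pos: [535.8, 27.4, 122.1]
tcp_rot: [180.0, -0.0, 164.6]
ft_force: [-0.9, 0.8, 0.9]
finger_gap: -0.0
grip_force: 0.4
```

Run:
```python
from h import *
s=snapshot("side");cv2.imwrite("pics/side2.png",cv2.resize(s["img"][130:330,200:460,::-1],(780,600)))
```

```text
(no output)
```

View pics/side2.png

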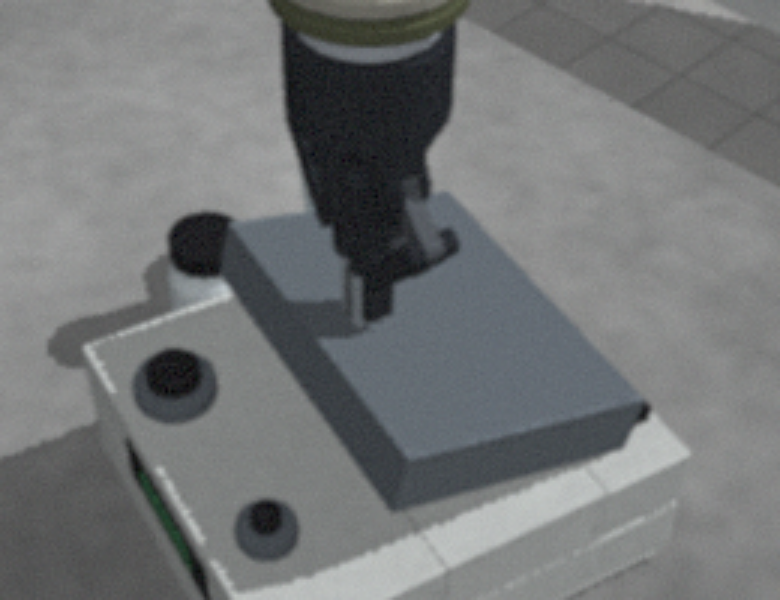

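The lid is nearly flush, but there is no stop force yet. I'll press down further until the force rises.

send_rows(steps=[[[0,0,-0.05],[0,0,0]],[[0,0,-0.1],[0,0,0]],[[0,0,-0.1],[0,0,0]]])

```text
time: 7.72
tool_pos: [535.7, 27.4, 118.9]
tcp_rot: [-180.0, -0.0, 164.6]
ft_force: [0.1, -0.2, 0.2]
finger_gap: 0.1
grip_force: 0.1
```

send_rows(steps=[[[0,0,-0.05],[0,0,0]],[[0,0,-0.1],[0,0,0]],[[0,0,-0.1],[0,0,0]]])

```text
time: 8.1
tool_pos: [535.7, 27.4, 115.9]
tcp_rot: [-180.0, -0.0, 164.6]
ft_force: [-0.3, 1.7, -0.1]
finger_gap: -0.0
grip_force: 0.1
```

Run:
```python
from h import *
np.set_printoptions(precision=2,suppress=True)
print(sense()["ft_force"],sense()["wrist_torque"],sense()["joint_efforts"])
s=snapshot("side");cv2.imwrite("pics/side3.png",cv2.resize(s["img"][130:330,200:460,::-1],(780,600),interpolation=cv2.INTER_CUBIC))
```

```text
[-0.28  1.71 -0.1 ] [ 0.06 -0.01 -0.01] [ -0.05 -48.77 -47.95  -0.03  -0.04  -0.  ]
```

View pics/side3.png

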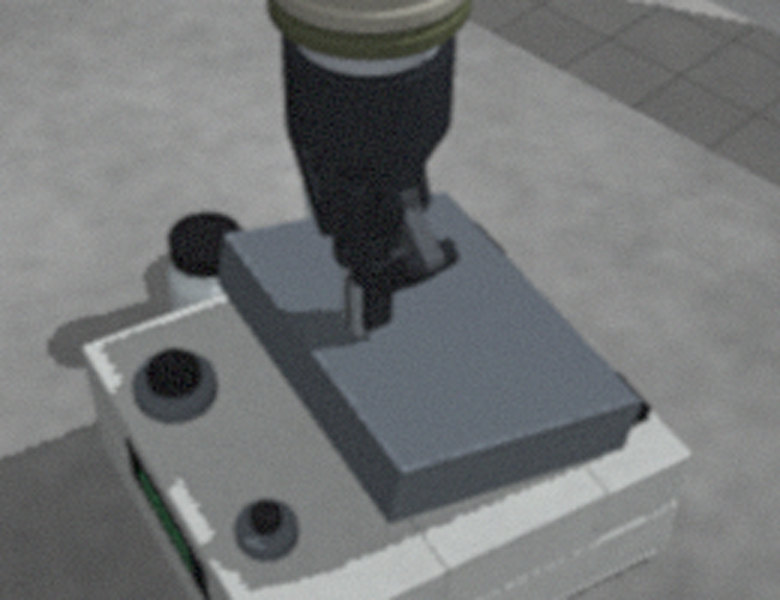

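The lid is still moving down with the fingers (front lower corner now at 390,520), so I keep pressing.

send_rows(steps=[[[0,0,-0.05],[0,0,0]],[[0,0,-0.1],[0,0,0]],[[0,0,-0.15],[0,0,0]],[[0,0,-0.15],[0,0,0]]])

```text
time: 8.65
tool_pos: [535.7, 27.4, 111.5]
tcp_rot: [-180.0, -0.0, 164.6]
ft_force: [-1.6, 0.2, -0.1]
finger_gap: -0.3
grip_force: 0.0
```

Run:
```python
from h import *
np.set_printoptions(precision=2,suppress=True)
s=snapshot("side");yaw=np.radians(-14.9);R=np.array([[np.cos(yaw),-np.sin(yaw)],[np.sin(yaw),np.cos(yaw)]])
for th in(0,.05,.1,.15):
  o=[]
  for x,n in((145,0),(145,35)):
    hx=95-x*np.cos(th)+n*np.sin(th);hz=90+x*np.sin(th)+n*np.cos(th)
    o.append((proj(s,np.r_[R@[hx,-95]+(539.3,26.3),hz])-[200,130])*3)
  print(th,o)
cv2.imwrite("pics/side4.png",cv2.resize(s["img"][130:330,200:460,::-1],(780,600),interpolation=cv2.INTER_CUBIC))
```

```text
0 [array([380.98, 557.14]), array([381.77, 513.04])]
0.05 [array([381.46, 548.13]), array([385.52, 501.94])]
0.1 [array([382.6, 538.7]), array([389.98, 490.53])]
0.15 [array([384.41, 528.87]), array([395.15, 478.84])]
```

View pics/side4.png

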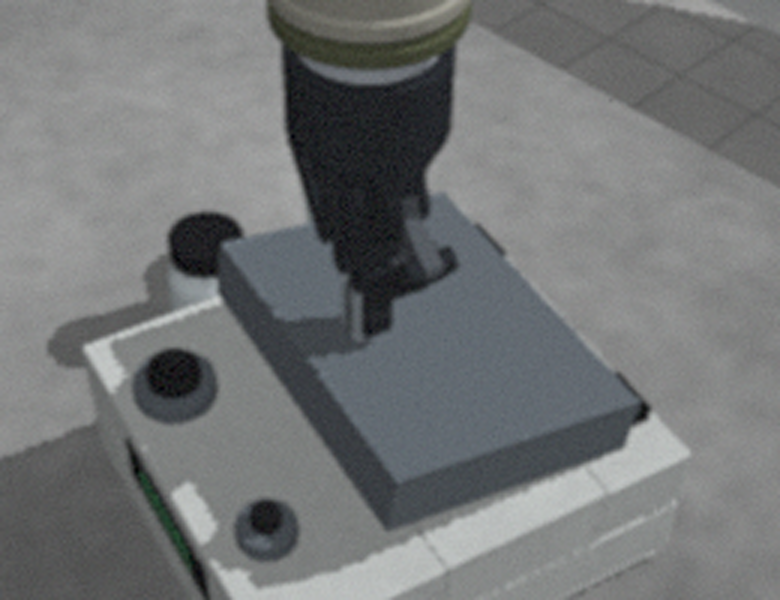

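Run:
```python
from h import *
np.set_printoptions(precision=1,suppress=True)
S={c:snapshot(c) for c in("side","top")};s=S["side"];t=sense()["tool_pos"]
print("tcp crop",(proj(s,t)-[200,130])*3, "z+26",(proj(s,t+[0,0,26])-[200,130])*3,"top",proj(S["top"],t))
for l in("start_key_top","lid_top","hinge","heater"):
    q=[np.array(finder.pinpoint(l,c)[0]["at"])*[640,480] for c in("top","side")]
    print(l,q,tri(S["top"],q[0],s,q[1]))
cv2.imwrite("pics/top4.png",cv2.resize(S["top"]["img"][140:370,200:480,::-1],(730,600),interpolation=cv2.INTER_CUBIC))
```

```text
tcp crop [367.2 369.5] z+26 [367.4 334.8] top [338.9 258.5]
start_key_top [array([292.1, 301.8]), array([256.9, 252.8])] [465.3 102.2 108. ]Traceback (most recent call last):
  File "<stdin>", line 6, in <module>
IndexError: list index out of range
```

The fingertip shows about 26 mm above where the TCP should project. I'll lift clear and compare the two.

send_rows(steps=[[[0,0,0.7],[0,0,0]],[[0,0,1.5],[0,0,0]],[[0,0,2.5],[0,0,0]],[[0,0,2.5],[0,0,0]]])

```text
time: 9.45
tool_pos: [537.8, 27.3, 189.8]
tcp_rot: [179.9, 0.3, 164.6]
ft_force: [0.0, 0.7, 1.1]
finger_gap: 0.2
grip_force: 0.0
```

Run:
```python
from h import *
np.set_printoptions(precision=1,suppress=True)
S={c:snapshot(c) for c in("side","top")};s=S["side"];t=sense()["tool_pos"]
im=S["side"]["img"][...,::-1].copy();im2=S["top"]["img"][...,::-1].copy()
cv2.circle(im,tuple(int(v) for v in proj(s,t)),2,(0,0,255),-1);
cv2.circle(im2,tuple(int(v) for v in proj(S["top"],t)),2,(0,0,255),-1);
yaw=np.radians(-14.9);R=np.array([[np.cos(yaw),-np.sin(yaw)],[np.sin(yaw),np.cos(yaw)]])
for th,c in((0,(0,255,0)),(.13,(0,255,255))):
  for n in(0,35):
   q=[]
   for x,y in((0,95),(145,95),(145,-95),(0,-95)):
    q.append(proj(s,np.r_[R@[95-x*np.cos(th)+n*np.sin(th),y]+(539.3,26.3),90+x*np.sin(th)+n*np.cos(th)]))
   cv2.polylines(im,[np.int32(np.round(q))],True,c,1)
a=cv2.resize(im[60:330,210:450],(480,540));b=im2[160:360,240:440]
b=cv2.resize(b,(320,320));o=np.zeros((540,800,3),np.uint8);o[:,:480]=a;o[:320,480:]=b
cv2.imwrite("pics/lift.png",o);print(t)
```

```text
[535.9  27.4 186.4]
```

View pics/lift.png

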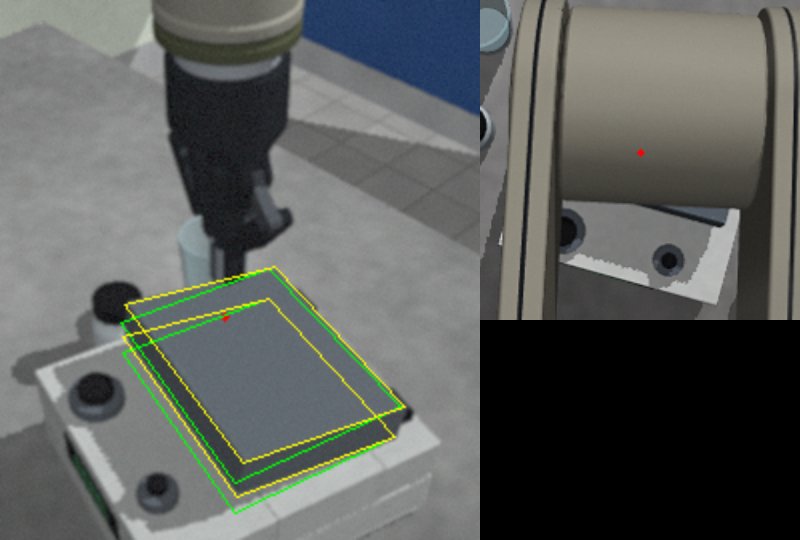

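Run:
```python
from h import *
np.set_printoptions(precision=1,suppress=True)
s=snapshot("side");t=sense()["tool_pos"];w=snapshot("wrist")
p=proj(s,t);print(t,p,proj(s,t+[0,0,20]), "wrist tcp",proj(w,t),w["pose"][:3,3])
x0,y0=int(p[0])-40,int(p[1])-70
a=cv2.resize(s["img"][y0:y0+100,x0:x0+80,::-1],(400,500),interpolation=cv2.INTER_NEAREST)
cv2.line(a,(0,350),(60,350),(0,0,255),1)
b=cv2.resize(w["img"][...,::-1],(400,300))
o=np.zeros((500,800,3),np.uint8);o[:,:400]=a;o[:300,400:]=b
cv2.imwrite("pics/tip.png",o);cv2.imwrite("pics/raw_side.png",s["img"][...,::-1])
```

```text
[535.3  27.4 185.6] [322.3 218.8] [322.4 208.6] wrist tcp [325.4 280.2] [472.4  43.9 358.7]
```

View pics/tip.png

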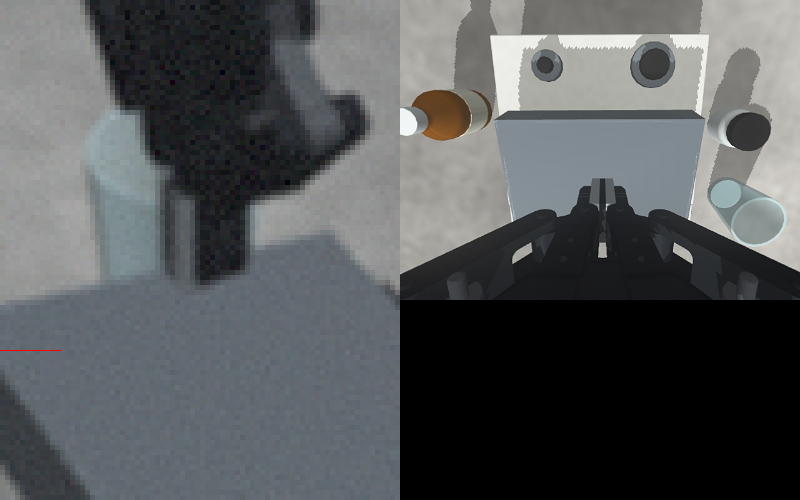

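The real tips sit about 25 mm above the reported TCP, the same offset in every view (panel 200,285 against 350). In the wrist view the lid is not tilted sideways. So shut should read z ≈ 100, and I'll press down to there while watching the force.

send_rows(steps=[[[0,0,-1.2],[0,0,0]],[[0,0,-2.2],[0,0,0]],[[0,0,-2.5],[0,0,0]],[[0,0,-2.6],[0,0,0]],[[0,0,-2.68],[0,0,0]],[[0,0,-2.75],[0,0,0]],[[0,0,-2.75],[0,0,0]]])

```text
time: 10.52
tool_pos: [536.4, 27.4, 104.9]
tcp_rot: [180.0, 0.1, 164.6]
ft_force: [0.5, -0.1, 0.2]
finger_gap: 0.1
grip_force: 0.5
```

send_rows(steps=[[[0,0,-0.04],[0,0,0]],[[0,0,-0.08],[0,0,0]],[[0,0,-0.08],[0,0,0]]])

```text
time: 10.9
tool_pos: [535.8, 27.4, 101.6]
tcp_rot: [180.0, -0.0, 164.6]
ft_force: [1.1, 0.4, -0.3]
finger_gap: 0.0
grip_force: 0.2
```

send_rows(steps=[[[0,0,-0.04],[0,0,0]],[[0,0,-0.07],[0,0,0]],[[0,0,-0.07],[0,0,0]]])

```text
time: 11.28
tool_pos: [535.8, 27.3, 99.5]
tcp_rot: [-180.0, -0.0, 164.6]
ft_force: [-0.5, 0.1, -0.1]
finger_gap: -0.1
grip_force: 0.0
```

send_rows(steps=[[[0,0,-0.04],[0,0,0]],[[0,0,-0.07],[0,0,0]],[[0,0,-0.07],[0,0,0]]])

```text
time: 11.65
tool_pos: [535.8, 27.4, 97.5]
tcp_rot: [-180.0, -0.0, 164.6]
ft_force: [-0.5, 0.4, 0.2]
finger_gap: 0.1
grip_force: 0.0
```

```bash
cat > lid.py <<'E'
from h import *
np.set_printoptions(precision=1,suppress=True)
s=snapshot("side");r=finder.trace("lid","side")
m=r[0]["mask"];ys,xs=np.nonzero(m);print("conf",r[0]["confidence"],"lowest",ys.max(),xs[ys==ys.max()].mean(),"left",xs.min(),ys[xs==xs.min()].mean(),"right",xs.max())
g=cv2.cvtColor(s["img"],cv2.COLOR_RGB2GRAY).astype(int)
print("col 329:",g[280:325,329]);print("col 340:",g[275:325,340])
t=sense();print(t["tool_pos"],t["ft_force"])
yaw=np.radians(-14.9);R=np.array([[np.cos(yaw),-np.sin(yaw)],[np.sin(yaw),np.cos(yaw)]])
for th in(0,.05,.1): print(th,[proj(s,np.r_[R@[95-145*np.cos(th)+n*np.sin(th),-95]+(539.3,26.3),90+145*np.sin(th)+n*np.cos(th)]) for n in(0,35)])
E
python3 lid.py
```

```text
conf 0.57 lowest 314 327.5 left 272 227.0 right 410
col 329: [101 100 101 104 105 100  98 101 103 102 102 102 102 101  97 101 102 107
 108  98  80  74  76  72  77  75  79  78  75  76  77  72  75  77 107 150
 184 186 189 186 185 184 188 188 192]
col 340: [101 103 100 103 101 102 102  99 106 103 105 102 102 100 106 100 105 104
 110 107  88  76  73  76  72  76  79  73  72  74  73  73  71  79 112 162
 183 186 188 188 186 188 188 178 184 185 185 184 184 166]
[535.9  27.3  97.5] [-0.6  0.5 -0.1]
0 [array([327. , 315.7]), array([327.3, 301. ])]
0.05 [array([327.2, 312.7]), array([328.5, 297.3])]
0.1 [array([327.5, 309.6]), array([330. , 293.5])]
```

send_rows(steps=[[[0,0,-0.04],[0,0,0]],[[0,0,-0.08],[0,0,0]],[[0,0,-0.08],[0,0,0]]])

```text
time: 12.12
tool_pos: [535.8, 27.4, 95.0]
tcp_rot: [-180.0, -0.0, 164.6]
ft_force: [0.2, 0.4, -0.2]
finger_gap: 0.4
grip_force: 0.0
```

send_rows(steps=[[[0,0,-0.04],[0,0,0]],[[0,0,-0.08],[0,0,0]],[[0,0,-0.08],[0,0,0]]])

```text
time: 12.5
tool_pos: [536.0, 27.3, 94.7]
tcp_rot: [-180.0, 0.0, 164.6]
ft_force: [-9.4, 0.3, 16.4]
finger_gap: -0.0
grip_force: 8.1
```

```bash
python3 lid.py
```

```text
conf 0.82 lowest 315 328.0 left 271 223.5 right 409
col 329: [103  99  99 103 101 102 101 102 102 101  99  99 100 103 101 103  96  98
 100 107 112 101  78  76  71  74  72  72  75  72  78  77  74  73  83 123
 170 186 187 187 189 185 188 187 190]
col 340: [100 101  97 104 105 103 102  99 102 100 102 102 102 100 102 101 100 105
 104 108 111  96  76  70  76  71  73  80  76  75  72  72  65  74  80 121
 167 191 190 187 190 185 184 186 184 184 186 185 179 161]
[536.   27.4  94.7] [-9.7 -0.3 16.7]
0 [array([327. , 315.7]), array([327.3, 301. ])]
0.05 [array([327.2, 312.7]), array([328.5, 297.3])]
0.1 [array([327.5, 309.6]), array([330. , 293.5])]
```

The firm stop (16 N, image row 315 matches θ = 0) shows the lid is shut, with a tip offset of about 30 mm. Now I lift and go over the start key at (464,102.5).

send_rows(steps=[[[0,0,1.0],[0,0,0]],[[0,0,2.0],[0,0,0]],[[-0.8,0.8,2.0],[0,0,0]],[[-1.6,1.7,2.0],[0,0,0]],[[-2.4,2.5,2.0],[0,0,0]],[[-2.4,2.5,2.0],[0,0,0]],[[-2.4,2.5,2.0],[0,0,0]]])

```text
time: 13.48
tool_pos: [464.3, 102.1, 153.0]
tcp_rot: [-180.0, 0.1, 164.6]
ft_force: [-0.9, 0.0, -0.1]
finger_gap: -0.1
grip_force: 0.0
```

```bash
python3 lid.py|tail -5
python3 - <<'E'
from h import *
np.set_printoptions(precision=1,suppress=True)
s=snapshot("wrist");r=finder.pinpoint("start_key_top","wrist");t=sense()["tool_pos"]
for x in r: p=np.array(x["at"])*[640,480];print(x["confidence"],p,onz(s,p,108))
print(t,proj(s,t),proj(s,[t[0],t[1],108]))
o=cv2.resize(s["img"][...,::-1],(800,600));cv2.imwrite("pics/w.png",o)
E
```

```text
167 186 182 184 186 184 184 182 180 178 183 186 181 159]
[464.4 101.8 152.8] [-0.3 -0.6  0.2]
0 [array([327. , 315.7]), array([327.3, 301. ])]
0.05 [array([327.2, 312.7]), array([328.5, 297.3])]
0.1 [array([327.5, 309.6]), array([330. , 293.5])]
0.92 [321. 254.] [464.   99.4 108. ]
0.61 [ 56.2 275.2] [434.  -60.3 108. ]
[464.3 101.8 152.7] [325.3 279.8] [325.  253.4]
```

View pics/w.png

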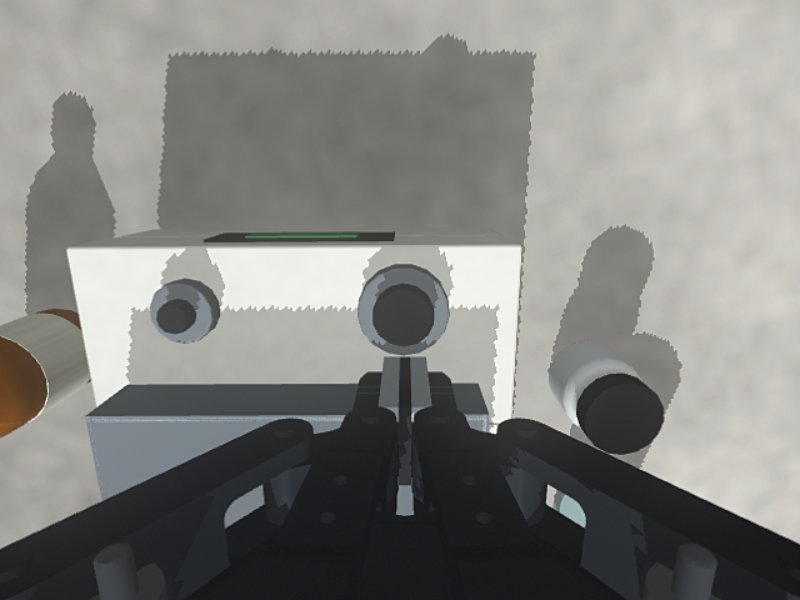

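Run:
```python
from h import *
np.set_printoptions(precision=1,suppress=True)
s=snapshot("wrist");t=sense()["tool_pos"];e=np.array([.966,-.258,0])
for dz in(0,25,30):
  for dx in(-18,-11,0,11): print(dz,dx,proj(s,t+e*dx+[0,0,dz])*1.25)
```

```text
0 -18 [406.4 305.3]
0 -11 [406.5 322.9]
0 0 [406.8 349.9]
0 11 [407.  376.1]
25 -18 [406.7 325.3]
25 -11 [406.8 345.5]
25 0 [407.1 376.1]
25 11 [407.3 405.7]
30 -18 [406.8 330.1]
30 -11 [406.9 350.8]
30 0 [407.2 382.4]
30 11 [407.4 412.8]
```

The larger key (view 404,315) is straight under the fingertips, and the tip's front edge fits the 30 mm offset. I go down now.

send_rows(steps=[[[0,0,-1.0],[0,0,0]],[[0,0,-1.9],[0,0,0]],[[0,0,-2.3],[0,0,0]],[[0,0,-2.4],[0,0,0]],[[0,0,-2.4],[0,0,0]]])

```text
time: 14.35
tool_pos: [464.4, 102.3, 81.6]
tcp_rot: [180.0, 0.0, 164.6]
ft_force: [-1.6, -0.4, 0.5]
finger_gap: -0.3
grip_force: 0.5
```

send_rows(steps=[[[0,0,-0.05],[0,0,0]],[[0,0,-0.1],[0,0,0]],[[0,0,-0.1],[0,0,0]]])

```text
time: 14.72
tool_pos: [464.7, 102.4, 78.5]
tcp_rot: [180.0, 0.1, 164.6]
ft_force: [1.7, 0.4, 3.4]
finger_gap: -0.1
grip_force: 1.3
```

send_rows(steps=[[[0,0,-0.05],[0,0,0]],[[0,0,-0.1],[0,0,0]],[[0,0,-0.1],[0,0,0]]])

```text
time: 15.1
tool_pos: [464.6, 102.5, 75.8]
tcp_rot: [180.0, 0.1, 164.6]
ft_force: [1.7, -1.6, 7.9]
finger_gap: 0.2
grip_force: 4.3
```

send_rows(steps=[[[0,0,-0.05],[0,0,0]],[[0,0,-0.1],[0,0,0]],[[0,0,-0.1],[0,0,0]]])

```text
time: 15.48
tool_pos: [464.9, 102.5, 75.3]
tcp_rot: [180.0, 0.1, 164.6]
ft_force: [-11.2, -3.1, 31.9]
finger_gap: -0.0
grip_force: 15.9
```

Hard stop after about 6 mm of springy travel. I release, then check the lid and the key.

send_rows(steps=[[[0,0,0.1],[0,0,0]],[[0,0,0.4],[0,0,0]],[[0,0,1.5],[0,0,0]],[[0,0,3.0],[0,0,0]],[[0,0,4.5],[0,0,0]],[[0,0,4.5],[0,0,0]],[[0,0,4.5],[0,0,0]]])

```text
time: 16.35
tool_pos: [463.1, 102.3, 205.9]
tcp_rot: [-180.0, -0.1, 164.6]
ft_force: [-0.1, 0.3, -0.1]
finger_gap: 0.1
grip_force: 0.0
```

```bash
python3 lid.py | head -1
python3 - <<'E'
from h import *
np.set_printoptions(precision=1,suppress=True)
s=snapshot("side");w=snapshot("wrist")
g=cv2.cvtColor(s["img"],cv2.COLOR_RGB2GRAY).astype(int)
g0=cv2.cvtColor(cv2.imread("pics/side0.png"),cv2.COLOR_BGR2GRAY).astype(int)
for c in(255,258): print(g0[240:275,c]);print(g[240:275,c])
for l in("bottle","jar","beaker","start_key_top"):
    r=finder.pinpoint(l,"side");print(l,[np.array(x["at"])*[640,480] for x in r[:1]])
E
```

```text
conf 0.73 lowest 316 328.0 left 271 223.5 right 409
[124 121 125 121 125 114  81  39  15  17  25  32  30  29  33  33  33  24
  28  22   9  21  46  70  93 101  87  67  68  56  70  97 122 121 117]
[133 130 127 130 128 118  81  46  24  26  32  32  27  36  33  31  39  26
  31  23   1  25  49  76 101 102  90  77  66  66  79 116 163 189 189]
[123 122 123 125 122 109  67  28  26  33  28  40  29  29  27  29  34  29
  34  23  22  12  40  73  93  98  86  70  64  66  75 103 120 121 119]
[125 127 131 130 128 111  65  27  27  20  37  26  25  22  37  33  42  38
  29  28  15  26  58  84 100 105  94  73  66  64  84 136 186 192 192]
bottle [array([364.1, 397.4])]
jar [array([266. , 231.9])]
beaker [array([320. , 214.5])]
start_key_top [array([256.4, 254.5])]
```

The key is back up, the lid is shut, the neighbours are where they were, and the robot is clear.

```bash
python3 -c "from bench import order; print(order.hand_in())"
```

```text
the job is handed in; nothing more can be done
None
```

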